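Tip out the bin, reload the caddy, index one click

ROBOT

A 7-joint arm with a two-finger parallel gripper is mounted at the origin on a cart in front of the work surface, level with it; the furniture and walls round the work are solid. World frame = base frame: x ahead of the robot, y to its left, z up, the work surface at z = 0. Lengths are in mm, angles in rad, forces in N, time in s.
With the tool pointing down it reaches from about 400 to 875 mm from the base axis. Payload 19.3 kg.
Tool frame: the origin (TCP) lies at the very end of the fingers, on their centre line; the grasp point (between the pads) lies 19 mm behind it; z points along the fingers, y is the line along which they close (so a half turn about z gives the same grasp; the last joint's range is limited). The gripper opens to 85 mm and grips with 20 to 120 N. Pads are 22 mm wide; open, the fingers measure 114 mm over their backs; the gripper's body (76 mm by 85 mm) begins 54 mm behind the grasp point. The pads swing forward as they close: fully open they stand 13 mm farther back than shut.
Start: joints at [-0.07, 0.521, -0.036, 1.599, 0.021, 1.021, -0.113], TCP at [624.992, -0.025, 231.291] pointing down, gripper open.
Joint ranges: [-2.91, 2.91], [-0.3, 2.13], [-1.5, 1.42], [0.17, 2.43], [-1.26, 4.41], [0.16, 1.93], [-2.52, 2.52]. Speed limits (rad/s): [1.89, 1.89, 2.39, 2.39, 3.01, 3.01, 3.01].

INTERFACE

Orientations are given as a 3x3 rotation matrix whose columns are the frame's x, y, z axes.
In Python, from workcell import robot gives the robot as it stands. Calls block until the motion is done:
- robot.movep(position, orientation): joint-space move of the TCP to a pose.
- robot.movel(position, frame=None, max_speed=150, guard=None): straight line of the TCP; frame=None keeps the orientation; max_speed is the mean speed in mm/s. With guard (N) it stops when the force on the tool has changed by that much, and returns True; else False.
- robot.goto_joints(angles): joint-space move.
- robot.open_gripper() and robot.clamp(): open the fingers fully, or close them until they stop; the grip force is fixed at half the most.
- robot.wait(seconds).
- robot.inverse_kinematics(position, orientation): joint angles nearest the present ones, or None.
- robot.read_state(): the state.
- robot.camera(name): name is "scene" or "side" or "wrist"; returns a dict with "image" (400x640x3 uint8, blue, green, red), "range_z" (400x640 float32, mm along the optical axis (not along the pixel's ray), 0 where there is no reading), "fx", "fy", "cx", "cy" (pixels), "dist_coeffs" ([k1, k2, p1, p2, k3] as OpenCV has them; the pictures are not rectified), "cam_to_world" (4x4, takes a point from camera to world coordinates). Camera axes: x right, y up, looking along -z (the intrinsics and any distortion apply to the point x, -y, -z); pixel columns grow to the right and rows downward; lengths in mm; the calibration is good to about 2 mm. A picture is of the moment at which its call begins.
A pose or a line that the arm cannot do raises robot.PlanningError and nothing moves.
- robot.finish_job(): hands the job in; it is judged then, once.
Trained networks look in a picture, given as the dict that the camera call returned (one of the last four; its "shot" number tells which), for a name from the list of things; names that differ only in an ending like _2 or _b are one class to them, and where a whole thing is asked for, a point or a joint stands for the part that bears it (a point fixed in the world has none). Each returns a list of dicts, best first, with "conf" (0 to 1); they miss things now and then, are a little off and sometimes report something else, mostly with a low value. They report only what shows in the picture. A call takes as long as a camera call.
- robot.recognise(picture, thing): "centre" ([column, row] in pixels, amid what is visible of it).
The state is a dict: "time": time; "qpos": joint angles; "qvel": joint speeds; "joint_efforts": joint torques, N m; "eef_pos": TCP position; "tool_rot": TCP orientation; "ft_force": force on the tool from outside, world axes, zero at the start; "torque": the same for the moment, N m; "finger_gap": finger opening in mm; "gripper_force": force on a finger pad.
Only numpy, scipy, OpenCV 4.12 (cv2) and the standard library are available. Lean on these libraries where they do the work, as an engineer would, in place of code of your own. Each camera call takes 0.05 s, during which the arm holds its last target. There are 200 camera calls.

TASK

Tip out the tilt bin that holds the sanding block until it stops, take the block out and stand it on end in the caddy's empty pocket at the white loading mark, then let go and turn the caddy one click clockwise (seen from above) by its black middle handle. Leave the block's bin swung fully shut again; keep the other two bins shut and do not disturb anything else on the bench.

Things in the scene. Friction and masses are not known exactly. Their poses are not given: they have to be found in the camera images.
- block: Loose sanding block to be loaded: rectangular, cork brown over red-brown sandpaper, 57 (its x) x 96 (its y) x 30 (its z, thickness) mm, 56 to 112 g. It starts standing on end (its y axis vertical) in one of the three bins, its thickness towards the robot; which bin varies. Origin at the centre of the large sandpaper face (2 mm outside it). Its bin is always the one named block_bin.
- block_mid (a point): Centre of the block, 17 mm from its origin along its z; axes as the block's.
- block_bin (a joint): Hinge of the blue tilt bin that holds the sanding block: 0 shut, grows as the bin tips out towards the robot, stop at 0.55 rad. A stiff hinge (about 0.13 N m): the bin stays where it is left.
- block_unit: Grey steel housing (120 wide, 175 high, 100 mm deep) of the block's bin, fixed; three such units stand in a row 124 mm apart on a plinth 50 mm high. Its bin: blue, 66 deep x 106 wide x 48 mm high, walls 4 mm, open above; a roof 95 mm above the shut bin's rim means its contents can be taken only when it is tipped out. Origin on the plinth 30 mm below the hinge; x points into the unit.
- block_bin_handle (a point): Middle of that bin's steel pull bar, which moves with the bin: round bar 8 mm thick, 60 mm long between its two legs, parallel to the hinge, 34 mm in front of the bin's front face and 36 mm above the hinge when shut. Its x axis points from the robot side into the bin, y along the bar, z up along the bin's front (they tilt with the bin).
- block_bin_hinge (a point): Middle of that bin's hinge line (bottom of the bin's front face), 80 mm above the worktop; axes as the bin's: y along the hinge.
- bottle_bin (a joint): Hinge of the bin that holds the dropper bottle (0 shut); keep it shut.
- beaker_bin (a joint): Hinge of the bin that holds the steel beaker (0 shut); keep it shut.
- bottle_bin_handle (a point): Middle of the pull bar of the bottle's bin.
- beaker_bin_handle (a point): Middle of the pull bar of the beaker's bin.
- bottle: Small brown dropper bottle, 33 mm thick, 102 mm high, standing in its bin; leave it.
- beaker: Steel beaker, 50 mm thick, 77 mm high, standing in its bin; leave it.
- caddy: Fixed foot of the round rotary caddy (254 mm across). Origin on the worktop under the turning axis; the white loading mark is a small block on the worktop 144 mm from the axis along the foot's -x. Two of the six pockets already hold sanding blocks (tops 130 mm above the worktop).
- loaded_1: Sanding block like the first, already standing loose on end in the pocket next to the one to be loaded; it rides along, leave it standing.
- loaded_2: Another such block in the pocket after that.
- rotor (a joint): Angle of the caddy's turning top: 0 at start with the pocket to be loaded at the white mark; grows clockwise seen from above; a detent pulls it to rest every 60 degrees, so at 0 and at 1.047 rad (one click); it resists with up to 0.17 N m in the first half of a click and helps as much in the second.
- pocket (a point): Centre of the floor of the pocket to be loaded, 92 mm from the axis and 34 mm above the worktop; turns with the top. x points radially inwards to the axis, y along the pocket's length, z up. Inside 42 mm (x) by 67 mm (y), walls 25 mm high and 4 mm thick, open above.
- grip (a point): Centre of the caddy's black bar handle on the axis, 138 mm above the worktop: bar 70 mm long (its x), 14 mm wide (its y), 40 mm high, on a 24 mm round post; turns with the top.
- tape: Masking tape roll, 104 mm across, 25 mm high; bystander.
- scissors: Orange-handled scissors, 199 mm, lying; bystander.
- driver: Yellow screwdriver, 190 mm, lying; bystander.
- glue: Red and white glue tube, 136 mm, lying; bystander.
- jar: Clear jar full of small metal hardware, 115 mm across, 158 mm high, fixed; origin at its foot's centre.

How it is judged:
By the outcome, as a careful person would: the job done as asked, in the order asked, and still so for the second after the job is handed in, with the robot touching nothing.
It also fails if it takes over 72 s, if anything falls off the work surface, if the arm or the gripper's body presses on something with over 40 N, if the wrist force passes 120 N, or if a joint passes its speed limit or range.

## Working session

There is one attempt and no reset: what is moved stays moved. The work goes in short steps, each a Python script; the robot and the scene stay as the last script left them, time stands still between calls to the robot, and variables do not carry over. Pictures are saved under pics/ and viewed, at most 10 in all, crops included, and the job is handed in when it is done.

```bash
ls; mkdir -p pics; cat > h.py <<'E'
import numpy as np, cv2
from workcell import robot
def w(p,px,r=2,z=None):
    """pixel -> world, by depth (median patch) or on plane z"""
    px=np.asarray(px,float); K=np.array([[p["fx"],0,p["cx"]],[0,p["fy"],p["cy"]],[0,0,1]])
    u=cv2.undistortPoints(px.reshape(1,1,2),K,np.array(p["dist_coeffs"],float)).ravel()
    T=np.array(p["cam_to_world"]); d=np.array([u[0],-u[1],-1.])
    if z is not None:
        D=T[:3,:3]@d; return T[:3,3]+D*(z-T[2,3])/D[2]
    c,q=np.round(px).astype(int); a=p["range_z"][max(q-r,0):q+r+1,max(c-r,0):c+r+1]; a=a[a>0]
    return T[:3,:3]@(d*np.median(a))+T[:3,3] if a.size else None
def cloud(p):
    """world points for all pixels HxWx3 (nan where none)"""
    h,wd=p["range_z"].shape; K=np.array([[p["fx"],0,p["cx"]],[0,p["fy"],p["cy"]],[0,0,1]])
    g=np.stack(np.meshgrid(np.arange(wd),np.arange(h)),-1).astype(float).reshape(-1,1,2)
    u=cv2.undistortPoints(g,K,np.array(p["dist_coeffs"],float)).reshape(-1,2)
    z=p["range_z"].reshape(-1).astype(float); z[z<=0]=np.nan
    T=np.array(p["cam_to_world"]); P=np.c_[u[:,0]*z,-u[:,1]*z,-z]@T[:3,:3].T+T[:3,3]
    return P.reshape(h,wd,3)
E
cat > a.py <<'E'
from h import *
np.set_printoptions(precision=1,suppress=True)
for n in ["scene","side"]:
    p=robot.camera(n); cv2.imwrite(f"pics/{n}0.png",p["image"]); print(n,np.array(p["cam_to_world"])[:3,3],p["fx"])
    np.savez(f"{n}0.npz",**{k:v for k,v in p.items() if not isinstance(v,str)})
    for t in ["block","block_bin_handle","block_unit","bottle","beaker","bottle_bin_handle","beaker_bin_handle","caddy","grip","loaded_1","pocket","jar","tape","scissors","driver","glue"]:
        try:
            for d in robot.recognise(p,t)[:3]: print(t,np.array(d["centre"]),round(d["conf"],2),w(p,d["centre"]))
        except Exception as e: print(t,e)
print(robot.read_state()["time"])
E
python3 a.py
```

```text
pics
workcell.py
scene [-333.4  938.6 1373.6] 473.931591569343
block_bin_handle [350.6 168.2] 0.5 [616.3 -71.7 105.7]
block_unit [351.2 157.9] 0.68 [621.2 -76.3 153.8]
block_unit [421.8 153.5] 0.17 [ 504.6 -379.    79.6]
bottle [318.9 172.9] 0.4 [660.3  56.6 128.6]
bottle [293.4 247.5] 0.37 [497.9 319.8  45.9]
beaker [400. 186.] 0.7 [ 480.  -229.8    4.7]
beaker [318.2 175.4] 0.46 [634.4  83.1 150.4]
bottle_bin_handle [368.4 154. ] 0.61 [ 617.2 -171.2  122.2]
caddy [295.3 249. ] 0.6 [491.4 316.7  41. ]
caddy [327.5 183. ] 0.17 [614.5  53.2 106. ]
grip [296.1 243.3] 0.72 [507.8 299.4  43.2]
grip [329.6 183.2] 0.47 [614.6  42.   97.5]
loaded_1 [274.9 253.6] 0.85 [473.9 414.7 117.5]
loaded_1 [263.4 231.1] 0.77 [566.9 390.7 130.2]
loaded_1 [364.4 218.3] 0.5 [442.   18.5  22.6]
pocket [296.  247.9] 0.86 [492.4 312.7  42.9]
jar [421.8 153.3] 0.57 [ 507.3 -382.8   76.8]
tape [404.2 187.9] 0.71 [ 462.8 -236.7    2.1]
scissors [389.9 211.1] 0.57 [411.1 -93.    7.6]
driver [363.  218.5] 0.64 [444.8  23.3  22.7]
glue [236.7 293.8] 0.8 [484.7 571.   27.7]
glue [320.8 175.8] 0.67 [625.8  77.7 151
[... 283 characters left out ...]
54.5 -67.7 223.7]
bottle_bin_handle [338.7 265.1] 0.71 [ 617.3 -157.4   88. ]
bottle_bin_handle [283.7 253.9] 0.71 [399.4 -99.7   3.5]
beaker_bin_handle [336.5 215.6] 0.41 [598.5  60.2  55.9]
caddy [310.3 173.5] 0.84 [474.3 260.5  41.7]
grip [313.1 175.3] 0.66 [487.9 245.4  52.9]
pocket [312.1 177.1] 0.98 [484.  240.2  46.1]
jar [306.8 328.8] 0.72 [ 520.3 -389.1   72.8]
tape [289.1 272.2] 0.79 [ 430.8 -176.5   16.4]
tape [321.7 124.2] 0.46 [532.9  70.9 605.4]
scissors [283.3 252.2] 0.68 [397.  -92.9   3.8]
scissors [335.9 271.2] 0.35 [ 608.5 -179.5   82.2]
driver [296.6 228.4] 0.72 [440.7   6.1  22.5]
glue [321.7 123.8] 0.56 [532.8  71.9 606. ]
glue [342.2 231.2] 0.44 [620.4 -60.6 178.8]
1.7
```

```bash
python3 -c "
import cv2
a=cv2.imread('pics/scene0.png')[110:310,210:450];cv2.imwrite('pics/s1.png',cv2.resize(a,None,fx=3.3,fy=3,interpolation=2))
a=cv2.imread('pics/side0.png')[130:290,250:420];cv2.imwrite('pics/s2.png',cv2.resize(a,None,fx=3.7,fy=3.7,interpolation=2))"
```

```text
(no output)
```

View pics/s1.png

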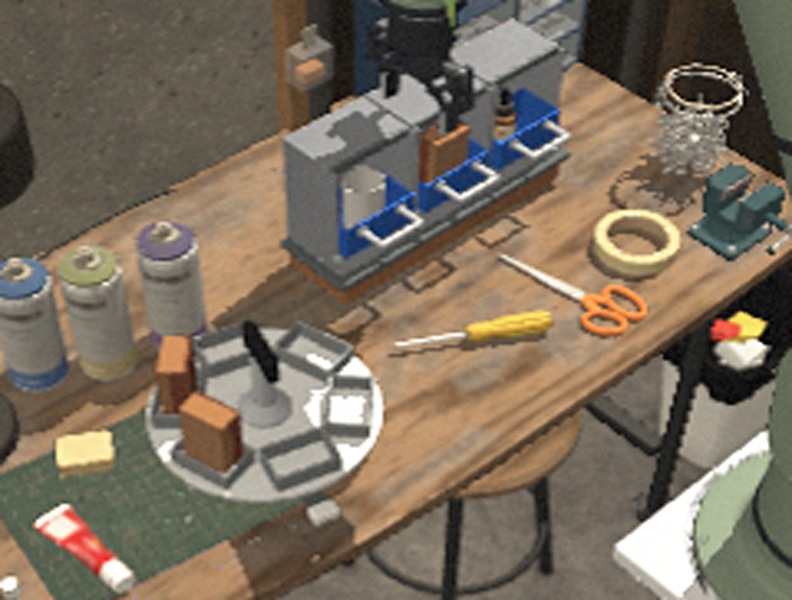

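View pics/s2.png

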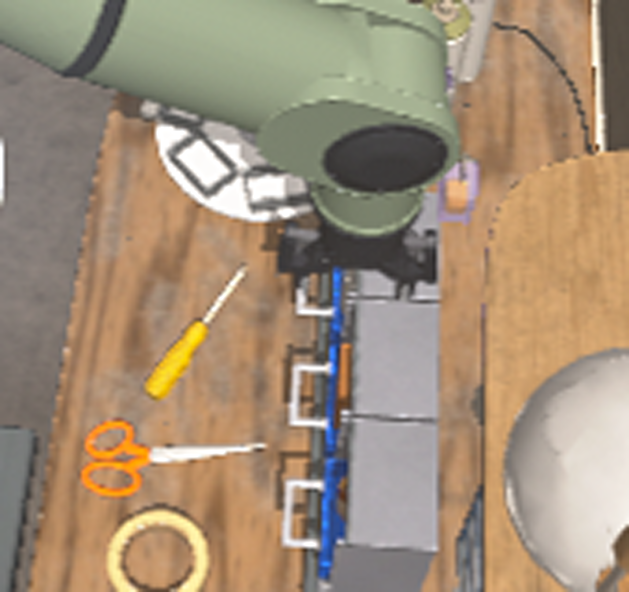

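```bash
cat > b.py <<'E'
from h import *
np.set_printoptions(precision=1,suppress=True)
robot.movep([450,60,420],robot.read_state()["tool_rot"])
for n in ["scene","side","wrist"]:
    p=robot.camera(n); cv2.imwrite(f"pics/{n}1.png",p["image"])
    P=cloud(p).reshape(-1,3); np.save(n+"1.npy",P); np.savez(f"{n}1.npz",**{k:v for k,v in p.items() if not isinstance(v,str)})
    print(n,np.array(p["cam_to_world"])[:3])
    X,Y,Z=P.T
    def rect(m,t):
        q=P[m]
        if len(q)>20: print(t,len(q),cv2.minAreaRect(q[:,:2].astype(np.float32)),q[:,2].mean())
    rect((X>560)&(X<850)&(Y>-300)&(Y<170)&(abs(Z-225)<8),"roof")
    c=(abs(X-490)<150)&(abs(Y-330)<150)
    rect(c&(abs(Z-158)<6),"gripbar")
    q=P[c&(Z>24)&(Z<40)]; print("disc",len(q), cv2.minEnclosingCircle(q[:,:2].astype(np.float32)) if len(q) else 0)
    rect(c&(abs(Z-130)<4)&(abs(Y-300)>0),"loadedtops")
    for t in ["block","block_bin_handle","grip","pocket","loaded_1"]:
        for d in robot.recognise(p,t)[:3]: print(t,np.array(d["centre"]),round(d["conf"],2),w(p,d["centre"]))
print(robot.read_state()["time"])
E
python3 b.py
```

```text
scene [[  -0.7    0.5   -0.5 -333.4]
 [  -0.7   -0.5    0.5  938.6]
 [   0.     0.7    0.7 1373.6]]
roof 1223 ((675.5874633789062, -41.15576171875), (171.4281768798828, 363.3665771484375), 14.280224800109863) 224.0236174315823
gripbar 64 ((516.8922119140625, 319.3315734863281), (14.444167137145996, 68.84618377685547), 74.90818786621094) 158.2437502569378
disc 1462 ((535.3410034179688, 344.2801513671875), 157.52401733398438)
loadedtops 237 ((540.811279296875, 375.3446960449219), (134.24249267578125, 116.25704956054688), 12.59321117401123) 129.80163028107452
block [343.2 156.9] 0.5 [626.3 -37.  178.3]
block_bin_handle [351.8 171.6] 0.64 [610.1 -73.4  90.7]
block_bin_handle [233.3 291.7] 0.35 [503.1 572.8  20.6]
grip [298.4 245.2] 0.97 [498.3 296.9  39.3]
pocket [292.7 250.3] 0.93 [493.3 327.   40.5]
loaded_1 [274.6 253.1] 0.7 [473.9 415.6 121. ]
loaded_1 [264.1 232.9] 0.67 [559.9 393.2 129. ]
loaded_1 [344.8 161.3] 0.58 [620.6 -41.2 157.2]
side [[   1.    -0.1    0.   576.3]
 [   0.1    0.9   -0.5 -615.4]
 [   0.     0.5    0.9 1436.4]]
roof 2255 ((663.2061767578125, -56.658447265625),
[... 530 characters left out ...]
9] 0.72 [522.9 286.2  36.8]
grip [336.9 235.2] 0.71 [604.8 -24.8  55.3]
pocket [322.7 169. ] 0.71 [526.1 289.9  38.7]
loaded_1 [333.7 145. ] 0.49 [566.9 371.1 108.6]
loaded_1 [320.3 135.8] 0.46 [506.5 402.  126.8]
wrist [[  1.   -0.   -0.  451.4]
 [  0.    1.    0.3 139.9]
 [  0.   -0.3   1.  563.2]]
roof 13279 ((715.0061645507812, -54.045562744140625), (185.33485412597656, 368.3136291503906), 0.7889123558998108) 223.50477167652838
disc 6055 ((517.4296875, 283.4793701171875), 120.6771469116211)
block [407.6 321. ] 0.59 [ 591.6 -208.7  120.1]
block_bin_handle [428.6 226.1] 0.97 [611.8 -41.9 110.3]
grip [367.5  25.9] 0.57 [514.7 246.2  48.1]
pocket [366.4  23.8] 0.68 [511.7 246.7  58.9]
3.6333
```

View pics/wrist1.png

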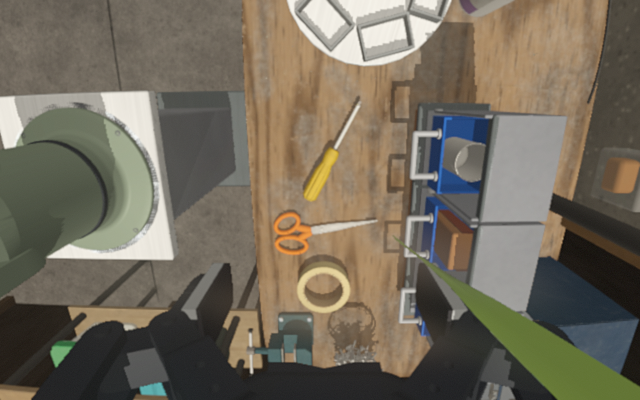

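```bash
cat > c.py <<'E'
import numpy as np,cv2
np.set_printoptions(precision=1,suppress=True)
for n in ["wrist","scene","side"]:
    P=np.load(n+"1.npy"); P=P[np.isfinite(P[:,0])]; X,Y,Z=P.T
    # roof front edge: per-y min x
    m=(abs(Z-224)<5)&(X>560)&(X<800)
    q=P[m]; e=[]
    for y in range(-220,110,8):
        s=q[abs(q[:,1]-y)<4]
        if len(s)>5: e.append((y,np.percentile(s[:,0],4),np.percentile(s[:,0],97)))
    e=np.array(e); f=np.polyfit(e[:,0],e[:,1],1); print(n,"front edge slope deg",np.degrees(f[0]),"x@-55",np.polyval(f,-55),"back",np.median(e[:,2]),"resid",np.std(e[:,1]-np.polyval(f,e[:,0])))
    print(" yrange",np.percentile(q[:,1],[0.5,99.5]))
    # bars
    for yc in (-180,-55,68):
        m=(abs(Y-yc)<50)&(X>560)&(X<622)&(Z>106)&(Z<126); 
        q=P[m]
        if len(q)>8: print(" bar",yc,len(q),np.percentile(q,[5,50,95],axis=0).ravel())
    m=(X>600)&(X<680)&(abs(Y+55)<45)&(Z>140)&(Z<200); q=P[m]
    if len(q)>8: print(" block",len(q),np.percentile(q,[2,50,98],axis=0).ravel())
    # disc fit ransac-lite: white disc points z 24..33
    m=(abs(X-500)<170)&(abs(Y-310)<170)&(Z>12)&(Z<60); print(" hist",np.histogram(Z[m],bins=np.arange(12,62,4))[0])
E
python3 c.py
```

```text
wrist front edge slope deg -10.011237222200009 x@-55 646.8089454446191 back 708.3876181430255 resid 13.837730716100456
 yrange [-108.9  128.2]
 bar -180 366 [ 576.  -221.6  115.3  584.1 -193.9  119.9  613.3 -147.1  122.7]
 bar -55 707 [574.7 -86.3 110.7 604.3 -46.6 119.8 620.2 -17.1 124.5]
 bar 68 913 [573.7  32.8 110.1 601.1  68.8 119.8 619.2 106.1 124. ]
 block 1397 [618.7 -77.2 142.5 628.5 -44.1 178.7 647.5 -22.6 181.1]
 hist [  10   15   13   16   83 5423  567  164  166  153  188  895]
scene front edge slope deg -1.511164710775283 x@-55 633.8116181956609 back 708.432936778101 resid 4.012929700326056
 yrange [-671.   977.2]
 bar -180 110 [ 576.3 -217.   108.5  611.1 -178.7  119.7  619.2 -140.3  125.3]
 bar -55 122 [576.2 -91.6 108.6 609.9 -54.1 118.  617.3 -13.1 124.6]
 bar 68 126 [574.2  32.6 107.9 608.7  67.7 119.8 616.  110.4 125.1]
 block 189 [617.5 -80.1 140.9 626.4 -46.  173.3 651.1 -22.2 184.5]
 hist [ 30  15  11  60 229 635 549 288 181 157 202 251]
side front edge slope deg -0.33099532580113256 x@-55 629.9527476193385 back 704.698031228031 resid 1.9360894582788712
 yrange [-240.6  125.7]
 bar -180 95 [ 571.9 -215.7  113.6  584.4 -180.   119.8  612.5 -142.7  125.4]
 bar -55 92 [570.9 -90.9 112.6 587.5 -55.  119.2 616.2 -23.2 125.3]
 bar 68 78 [569.6  32.7 112.4 587.4  63.7 119.4 617.8 106.9 125.3]
 block 65 [615.3 -80.5 144.9 621.6 -61.5 178.2 627.1 -29.2 184.7]
 hist [ 13  10   7  39 200 482 335 135 103  89  99 143]
```

```bash
cat > d.py <<'E'
from h import *
np.set_printoptions(precision=1,suppress=True)
print(robot.read_state()["tool_rot"])
robot.movep([505,380,400],robot.read_state()["tool_rot"])
p=robot.camera("wrist"); cv2.imwrite("pics/wrist2.png",p["image"])
np.savez("wrist2.npz",**{k:v for k,v in p.items() if not isinstance(v,str)}); print(np.array(p["cam_to_world"])[:3])
P=cloud(p); X,Y,Z=np.moveaxis(P,2,0)
c=np.hypot(X-517,Y-319)<180
for lo,hi,t in [(152,163,"bar"),(125,135,"blocks"),(54,64,"rims")]:
    m=(c&(Z>lo)&(Z<hi)).astype(np.uint8); n,l,s,_=cv2.connectedComponentsWithStats(m)
    for i in range(1,n):
        if s[i,4]>60: q=P[l==i]; print(t,s[i,4],cv2.minAreaRect(q[:,:2].astype(np.float32)),np.median(q[:,2]))
m=(Z>24)&(Z<40)&(np.hypot(X-517,Y-319)<135); q=P[m]
h=cv2.convexHull(q[:,:2].astype(np.float32))[:,0]
from scipy.optimize import least_squares
r=least_squares(lambda v:np.hypot(*(h-v[:2]).T)-v[2],[517,319,127],loss="soft_l1"); print("disc",r.x,np.median(q[:,2]),np.std(r.fun))
r=np.hypot(X-r.x[0],Y-r.x[1]); m=((r>134)&(r<156)&(Z>6)&(Z<60)).astype(np.uint8)
n,l,s,_=cv2.connectedComponentsWithStats(m)
for i in range(1,n):
    if s[i,4]>30: q=P[l==i]; print("mark",s[i,4],q.mean(0),q.max(0))
for t in ["grip","pocket"]:
    for d in robot.recognise(p,t)[:2]: print(t,np.array(d["centre"]),round(d["conf"],2),w(p,d["centre"]))
print(robot.read_state()["time"])
E
python3 d.py
```

```text
[[ 0.  1.  0.]
 [ 1. -0. -0.]
 [-0.  0. -1.]]
[[  1.    0.   -0.  507. ]
 [ -0.    1.    0.3 458.6]
 [  0.   -0.3   1.  543.6]]
bar 199 ((673.9170532226562, 316.21905517578125), (60.41476058959961, 20.41720199584961), 65.41868591308594) 157.7687440064808
bar 568 ((517.81103515625, 321.5652770996094), (14.238510131835938, 68.40011596679688), 75.66155242919922) 158.01244991979476
blocks 1018 ((493.0238342285156, 407.6570129394531), (55.54415512084961, 30.62838363647461), 15.780187606811523) 129.5913821399055
blocks 1005 ((580.5810546875, 385.6685485839844), (30.544979095458984, 56.36346435546875), 45.917545318603516) 129.56877755759757
blocks 129 ((673.8705444335938, 317.1898498535156), (57.713748931884766, 17.740631103515625), 63.79014587402344) 130.23493276950137
blocks 109 ((518.820556640625, 327.5386962890625), (4.318046569824219, 67.26229095458984), 76.6695556640625) 129.81807521151683
rims 270 ((493.86376953125, 408.86962890625), (73.70551300048828, 50.479000091552734), 14.922430038452148) 59.481165315325825
rims 376 ((582.28564453125, 385.34228515625), (49.40206527709961, 74.705
[... 244 characters left out ...]
0.46092987060547), 74.40584564208984) 58.92271173980646
rims 90 ((672.6536254882812, 319.16253662109375), (54.708404541015625, 16.33026123046875), 57.896968841552734) 58.91314288189133
rims 424 ((453.32135009765625, 256.3513488769531), (50.661563873291016, 75.21821594238281), 44.94227600097656) 58.87854221480501
rims 400 ((541.1099853515625, 232.60353088378906), (73.60187530517578, 50.3513069152832), 15.490577697753906) 58.943236879748554
disc [517.6 321.  125.5] 34.59494833572785 0.37549218913959553
mark 208 [378.8 356.7  14.2] [390.9 371.6  17. ]
mark 284 [664.6 313.4  34.2] [673.3 330.9  60. ]
grip [329.  192.5] 0.73 [514.7 331.6  97.2]
pocket [324.1 187.9] 0.56 [507.6 326.3  52.1]
5.0167
```

View pics/wrist2.png

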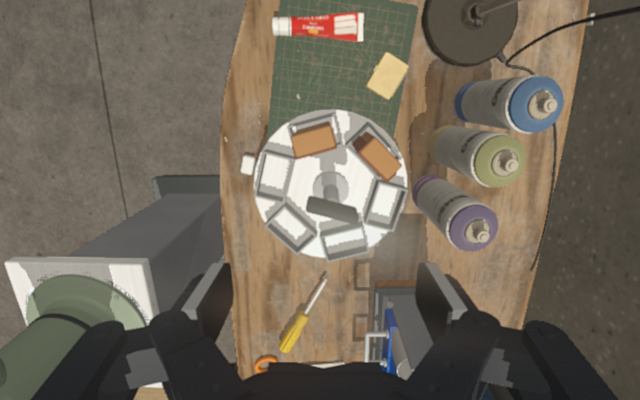

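```bash
cat > e.py <<'E'
from h import *
np.set_printoptions(precision=1,suppress=True)
for n in ["wrist1","scene1","side1","scene0"]:
    p=dict(np.load(n+".npz")); P=cloud(p); X,Y,Z=np.moveaxis(P,2,0)
    for yc in (68,-55,-180):
        m=(X>568)&(X<586)&(abs(Y-yc)<55)&(Z>108)&(Z<128); q=P[m]
        if len(q)>5: print(n,yc,len(q),"x med",np.median(q[:,0]),"y",q[:,1].min(),q[:,1].max(),"mid",(q[:,1].min()+q[:,1].max())/2,"z",np.percentile(q[:,2],95))
    m=(Z>172)&(Z<190)&(X>605)&(X<665)&(abs(Y+55)<45)&(p["image"][...,2]>p["image"][...,0]*1.6); q=P[m]
    if len(q)>5: print(" blocktop",len(q),q.min(0),q.max(0),cv2.minAreaRect(q[:,:2].astype(np.float32)))
R0=np.array([[0,1,0],[1,0,0],[0,0,-1.]])
def tool(a):  # tool z at angle a below horizontal in xz, y along world y
    z=np.array([np.cos(a),0,-np.sin(a)]); y=np.array([0,1.,0]); return np.c_[np.cross(y,z),y,z]
q0=robot.read_state()["qpos"]
for y in (-55,):
  for a in (80,70,60,50,40,30):
    for sgn in (1,-1):
        R=tool(np.radians(a))@np.diag([sgn,sgn,1.]); r=[robot.inverse_kinematics(np.array([x,y,z])-R[:,2]*b,R) for x,z,b in [(578,105,0),(578,105,120),(566,90,0),(566,90,120)]]
        print(a,sgn,[None if v is None else np.round(v,2)[[4,5,6]] for v in r])
E
python3 e.py
```

```text
wrist1 68 333 x med 576.7672010601029 y 33.63334760476518 101.54241802942374 mid 67.58788281709445 z 121.63888341026971
wrist1 -55 242 x med 577.5289449797835 y -88.12340335171473 -20.78346365022233 mid -54.45343350096853 z 121.48595065441914
wrist1 -180 195 x med 578.84623077525 y -212.1309303185386 -145.30905536117544 mid -178.719992839857 z 121.76874972671368
 blocktop 769 [619.3 -76.  172.2] [647.6 -21.9 182. ] ((633.3680419921875, -48.92262268066406), (54.060455322265625, 28.322021484375), 89.82701110839844)
scene1 68 40 x med 576.5749444354625 y 30.963261200279703 100.92395497849873 mid 65.94360808938922 z 125.27062623424125
scene1 -55 34 x med 578.0768609313524 y -90.1343857296763 -24.356558776043357 mid -57.24547225285983 z 123.89330802225744
scene1 -180 30 x med 578.9783279686652 y -215.8606463908618 -142.7248620970763 mid -179.29275424396906 z 125.08165547780968
 blocktop 93 [615.2 -84.1 172.1] [654.2 -19.4 185.6] ((633.7474365234375, -52.337284088134766), (37.55876541137695, 65.52887725830078), 2.9531431198120117)
side1 68 39 x med 573.4866461473741 y 32.99042493472234 97.
[... 1166 characters left out ...]
array([-0.1,  0.6, -1.5])]
70 1 [array([0.7, 0.2, 0.9]), array([0.3, 0.4, 1.3]), array([0.8, 0.2, 0.8]), array([0.3, 0.4, 1.3])]
70 -1 [array([-1. ,  0.2, -0.7]), array([-0. ,  0.4, -1.5]), array([-1.2,  0.2, -0.4]), array([-0. ,  0.3, -1.5])]
60 1 [array([ 1.8,  0.5, -0.1]), array([1.1, 0.3, 0.5]), array([ 2.2,  0.3, -0.6]), array([1.3, 0.2, 0.3])]
60 -1 [array([2.4, 0.2, 2.3]), array([-1.2,  0.2, -0.4]), array([3. , 0.2, 1.7]), None]
50 1 [array([ 2.6,  0.5, -0.9]), None, array([ 2.6,  0.6, -0.9]), None]
50 -1 [array([2.9, 0.5, 1.9]), None, array([2.9, 0.6, 1.8]), None]
40 1 [None, None, None, None]
40 -1 [None, None, None, None]
30 1 [None, None, None, None]
30 -1 [None, None, None, None]
```

```bash
cat > g.py <<'E'
from h import *
np.set_printoptions(precision=2,suppress=True)
a=np.radians(68); zt=np.array([np.cos(a),0,-np.sin(a)]); yt=np.array([np.sin(a),0,np.cos(a)]); R=np.c_[np.cross(yt,zt),yt,zt]
H=np.array([611.5,-55.5,80])
def bar(t): c,s=np.cos(t),np.sin(t); return H+[-34*c-36*s,0,-34*s+36*c]
def tcp(t): return bar(t)-34.5*yt+27*zt
F=lambda: robot.read_state()["ft_force"]
robot.movep(tcp(0)-110*zt,R); print(robot.read_state()["qpos"])
g=robot.movel(tcp(0),max_speed=120,guard=12); print("in",g,F(),robot.read_state()["eef_pos"]-tcp(0))
if not g:
    for t in (.15,.3,.45,.55,.65,.75):
        g=robot.movel(tcp(t)-[4,0,0],max_speed=60,guard=18); print(t,g,F(),robot.read_state()["eef_pos"])
        if g: break
for n in ["wrist","side"]:
    p=robot.camera(n); cv2.imwrite(f"pics/{n}3.png",p["image"]); np.savez(n+"3.npz",**{k:v for k,v in p.items() if not isinstance(v,str)})
print(robot.read_state()["time"])
E
python3 g.py
```

```text
[ 0.1   0.29 -0.13  2.24  0.19  0.24 -0.19]Traceback (most recent call last):
  File "g.py", line 9, in <module>
    g=robot.movel(tcp(0),max_speed=120,guard=12); print("in",g,F(),robot.read_state()["eef_pos"]-tcp(0))
host.PlanningError: the arm cannot follow that straight line within its joint ranges
```

```bash
cat > t.py <<'E'
exec(open('g.py').read().split("F=lambda")[0])
for deg in (68,70,72,74,76,78,80):
    a=np.radians(deg); zt=np.array([np.cos(a),0,-np.sin(a)]); yt=np.array([np.sin(a),0,np.cos(a)]); R=np.c_[np.cross(yt,zt),yt,zt]
    print(deg,[(None if v is None else v[[2,3,4,5,6]]) for v in [robot.inverse_kinematics(x,R) for x in (tcp(0)-80*zt,tcp(0),tcp(.3),tcp(.6))]])
E
python3 t.py
```

```text
68 [array([-0.09,  2.24,  0.22,  0.17, -0.23]), array([-0.45,  2.2 ,  1.48,  0.24, -1.43]), array([-0.86,  2.21,  1.6 ,  0.5 , -1.46]), array([-1.07,  2.22,  1.67,  0.7 , -1.46])]
70 [array([-0.11,  2.21,  0.2 ,  0.23, -0.2 ]), array([-0.46,  2.17,  1.25,  0.26, -1.19]), array([-0.45,  2.2 ,  1.41,  0.25, -1.35]), array([-0.65,  2.21,  1.56,  0.38, -1.47])]
72 [array([-0.13,  2.17,  0.18,  0.3 , -0.18]), array([-0.25,  2.15,  0.77,  0.19, -0.75]), array([-0.46,  2.17,  1.19,  0.27, -1.14]), array([-0.46,  2.19,  1.34,  0.26, -1.29])]
74 [array([-0.15,  2.14,  0.17,  0.36, -0.17]), array([-0.09,  2.13,  0.25,  0.19, -0.25]), array([-0.25,  2.16,  0.72,  0.2 , -0.7 ]), array([-0.25,  2.17,  0.9 ,  0.18, -0.87])]
76 [array([-0.16,  2.1 ,  0.16,  0.42, -0.16]), array([-0.1 ,  2.11,  0.22,  0.25, -0.22]), array([-0.09,  2.14,  0.24,  0.21, -0.24]), array([-0.08,  2.15,  0.27,  0.17, -0.27])]
78 [array([-0.17,  2.07,  0.16,  0.48, -0.15]), array([-0.11,  2.08,  0.21,  0.31, -0.2 ]), array([-0.1 ,  2.11,  0.22,  0.27, -0.22]), array([-0.09,  2.13,  0.24,  0.23, -0.24])]
80 [array([-0.19,  2.04,  0.15,  0.54, -0.15]), array([-0.12,  2.05,  0.19,  0.37, -0.19]), array([-0.12,  2.08,  0.2 ,  0.32, -0.2 ]), array([-0.11,  2.1 ,  0.22,  0.28, -0.21])]
```

```bash
sed -i 's/radians(68)/radians(76)/; s/+27\*zt/+25*zt/; s/(.15,.3,.45,.55,.65,.75)/(.15,.3,.45,.55,.65)/' g.py; sed -i 's/tcp(t)-\[4,0,0\]/tcp(t)-[3,0,0]/' g.py; python3 g.py
```

```text
[ 0.15  0.32 -0.2   2.09  0.15  0.49 -0.15]
in False [-0.08 -0.15 -0.14] [ 0.12 -0.03  0.58]
0.15 False [ 1.33 -0.14  0.1 ] [541.62 -55.58  77.95]
0.3 False [ 2.38  0.35 -0.73] [537.66 -55.46  71.52]
0.45 False [ 3.86  0.28 -1.12] [534.7  -55.43  64.72]
0.55 False [ 5.33 -0.72 -1.35] [533.28 -55.46  60.09]
0.65 False [ 4.8   0.53 -1.96] [532.29 -55.42  55.31]
9.675
```

```bash
cat > g2.py <<'E'
exec(open('g.py').read().split("robot.movep")[0])
for t in (.72,.8,.88,.96):
    try: g=robot.movel(tcp(t)-[3+(t-.65)*30,0,0],max_speed=40,guard=14)
    except robot.PlanningError as e: print(t,e); g=robot.movel(robot.read_state()["eef_pos"]+[-4,0,-1],max_speed=40,guard=14)
    print(t,g,F(),robot.read_state()["eef_pos"])
    if g: break
for n in ["wrist","side"]:
    p=robot.camera(n); cv2.imwrite(f"pics/{n}4.png",p["image"]); np.savez(n+"4.npz",**{k:v for k,v in p.items() if not isinstance(v,str)})
print(robot.read_state()["time"],robot.read_state()["qpos"])
a=cv2.imread('pics/side4.png')[150:280,270:420]; b=cv2.imread('pics/wrist4.png')
cv2.imwrite("pics/m4.png",np.hstack([cv2.resize(a,(461,400)),cv2.resize(b[:,250:590],(339,400))]))
E
python3 g2.py
```

```text
0.72 True [ 4.14 -0.05  3.65] [532.79 -55.14  53.18]
9.9833 [ 0.1   0.59 -0.14  2.17  0.51  0.16 -0.5 ]
```

View pics/m4.png

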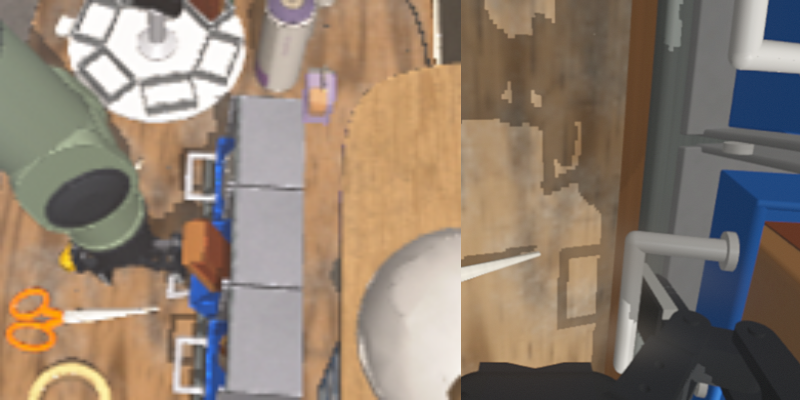

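```bash
cat > i.py <<'E'
exec(open('g.py').read().split("robot.movep")[0])
def meas(n):
    p=robot.camera(n); P=cloud(p); X,Y,Z=np.moveaxis(P,2,0); im=p["image"].astype(int)
    cv2.imwrite(f"pics/{n}5.png",p["image"]); np.savez(n+"5.npz",**{k:v for k,v in p.items() if not isinstance(v,str)})
    # angle of handle top points about hinge
    m=(X>550)&(X<582)&(abs(Y+55)<36)&(Z>85)&(Z<126)&(im.min(-1)>130); q=P[m]
    if len(q): print(n,"bar",len(q),np.median(q,0),q[:,1].min(),q[:,1].max())
    m=(X>535)&(X<670)&(abs(Y+52)<50)&(Z>125)&(Z<215)&(im[...,2]>im[...,0]*1.5); q=P[m]
    if len(q)>20: print(n,"block",len(q),"zmax",np.percentile(q[:,2],98),"at",q[q[:,2]>np.percentile(q[:,2],95)].mean(0),"xmin",np.percentile(q[:,0],1),"y",np.percentile(q[:,1],[1,99]))
    np.save(f"blk_{n}.npy",q)
e=robot.read_state()["eef_pos"]
robot.movel(e+[2,0,1],max_speed=60); robot.movel(e-60*zt+[0,0,0],max_speed=120); print(F())
robot.movep([520,60,300],np.array([[0,1,0],[1,0,0],[0,0,-1.]]))
for n in("wrist","side","scene"): meas(n)
print(robot.read_state()["time"])
E
python3 i.py
```

```text
[-0.89  0.09 -0.48]
wrist bar 216 [564.21 -66.05  97.29] -89.3760855428146 -37.91019555129603
wrist block 3151 zmax 183.0733277209511 at [586.58 -49.61 182.94] xmin 563.2280632304719 y [-78.32 -22.33]
side bar 23 [561.54 -81.29  97.47] -90.17623988915648 -51.056178681245
side block 285 zmax 183.68493498208534 at [581.77 -52.1  183.74] xmin 559.5467896797386 y [-82.48 -24.86]
scene bar 35 [567.24 -69.05  99.36] -87.5299416594271 -24.430462570298005
scene block 131 zmax 181.81928003338348 at [582.31 -30.97 181.8 ] xmin 563.0201720300455 y [-79.5  -21.98]
11.925
```

```bash
cat > t2.py <<'E'
from h import *
np.set_printoptions(precision=2,suppress=True)
T=np.array([601.5,-50.5,132.6])
for deg in (58.5,62,66,70):
  a=np.radians(deg); z=np.array([np.cos(a),0,-np.sin(a)])
  for s in (1,-1):
    y=np.array([0,s,0.]); R=np.c_[np.cross(y,z),y,z]
    print(deg,s,[(None if v is None else v) for v in [robot.inverse_kinematics(x,R) for x in (T-75*z,T-40*z,T)]])
E
python3 t2.py
```

```text
58.5 1 [array([ 0.46,  0.34, -0.58,  2.23,  1.29,  0.21,  0.31]), array([ 0.38,  0.42, -0.49,  2.22,  1.61,  0.2 , -0.01]), array([ 0.34,  0.51, -0.46,  2.19,  1.9 ,  0.23, -0.28])]
58.5 -1 [None, None, array([-0.33,  0.52,  0.41,  2.22,  4.11,  0.22,  0.53])]
62 1 [array([ 0.58,  0.38, -0.73,  2.17,  1.  ,  0.33,  0.62]), array([ 0.47,  0.44, -0.62,  2.16,  1.19,  0.29,  0.43]), array([ 0.37,  0.51, -0.5 ,  2.14,  1.43,  0.25,  0.2 ])]
62 -1 [array([ 0.06,  0.31, -0.09,  2.19,  0.25,  0.16, -1.83]), array([-0.32,  0.42,  0.38,  2.2 , -1.17,  0.16, -0.45]), None]
66 1 [array([ 0.63,  0.42, -0.82,  2.09,  0.83,  0.45,  0.79]), array([ 0.56,  0.48, -0.74,  2.09,  0.97,  0.41,  0.66]), array([ 0.48,  0.55, -0.65,  2.08,  1.13,  0.37,  0.52])]
66 -1 [array([ 0.13,  0.32, -0.18,  2.12,  0.24,  0.29, -1.82]), array([ 0.07,  0.4 , -0.11,  2.11,  0.24,  0.22, -1.82]), array([-0.3 ,  0.51,  0.37,  2.12, -1.  ,  0.21, -0.63])]
70 1 [array([ 0.65,  0.45, -0.86,  2.02,  0.74,  0.57,  0.89]), array([ 0.6 ,  0.52, -0.81,  2.02,  0.85,  0.53,  0.79]), array([ 0.53,  0.58, -0.73,  2.02,  0.97,  0.48,  0.69])]
70 -1 [array([ 0.17,  0.35, -0.23,  2.04,  0.22,  0.42, -1.8 ]), array([ 0.12,  0.41, -0.18,  2.05,  0.24,  0.35, -1.81]), array([ 0.08,  0.49, -0.12,  2.04,  0.25,  0.27, -1.82])]
```

```bash
cat > j.py <<'E'
from h import *
np.set_printoptions(precision=2,suppress=True)
T=np.array([601.5,-50.5,132.6]); a=np.radians(58.5); z=np.array([np.cos(a),0,-np.sin(a)]); y=np.array([0,1.,0]); R=np.c_[np.cross(y,z),y,z]
S=robot.read_state
robot.movep(T-75*z,R)
g=robot.movel(T,max_speed=90,guard=10); print("down",g,S()["eef_pos"]-T,S()["ft_force"])
if g: raise SystemExit
robot.clamp(); s=S(); print(s["finger_gap"],s["gripper_force"],s["ft_force"])
robot.movel(T-80*z,max_speed=100); s=S(); print(s["finger_gap"],s["gripper_force"],s["ft_force"])
yp=np.array([.259,.966,0]); yp/=np.linalg.norm(yp); zd=np.array([0,0,-1.]); Rp=np.c_[np.cross(yp,zd),yp,zd]
robot.movep([500,40,290],Rp)
robot.movep([429.3,345.2,200],Rp); s=S(); print(s["finger_gap"],s["time"],s["eef_pos"],s["qpos"])
for n in("scene","side"):
    p=robot.camera(n); P=cloud(p); X,Y,Z=np.moveaxis(P,2,0); im=p["image"].astype(int); cv2.imwrite(f"pics/{n}6.png",p["image"])
    m=(abs(X-429)<50)&(abs(Y-345)<50)&(Z>135)&(Z<260)&(im[...,2]>im[...,0]*1.5); q=P[m]
    if len(q)>10: print(n,len(q),q.min(0),q.max(0),cv2.minAreaRect(q[:,:2].astype(np.float32)))
    b=np.array([(q[abs(q[:,2]-h)<5]).mean(0) for h in (165,185,205) if (abs(q[:,2]-h)<5).sum()>3]); print(b)
for n,c in(("scene",(180,300,240,360)),):
    im=cv2.imread(f"pics/{n}6.png"); cv2.imwrite("pics/m6.png",cv2.resize(im[c[0]:c[1],c[2]:c[3]],(480,480)))
E
python3 j.py
```

```text
down False [0.1  0.03 0.47] [-0.19  0.57 -0.32]
54.240236684517335 61.92137002944946 [-3.88  0.78  7.8 ]
54.54527274537308 63.18128943443298 [ 1.01 -0.08 -0.37]
54.372658720016226 17.4167 [430.28 343.97 200.03] [-0.18  0.57 -0.86  1.8   0.5   1.01  0.07]
scene 377 [407.97 315.89 156.49] [451.63 374.6  258.61] ((428.1405029296875, 345.084716796875), (55.61591720581055, 34.243682861328125), 74.89971923828125)
[[425.8  354.27 165.47]
 [420.77 350.31 184.89]
 [419.7  352.95 204.61]]
side 135 [407.1  307.92 136.64] [467.92 390.06 253.8 ] ((444.3232421875, 349.96875), (92.16581726074219, 30.52215576171875), 54.61468505859375)
[[435.87 331.61 164.96]
 [433.53 330.73 184.14]
 [438.42 327.55 205.98]]
```

View pics/m6.png

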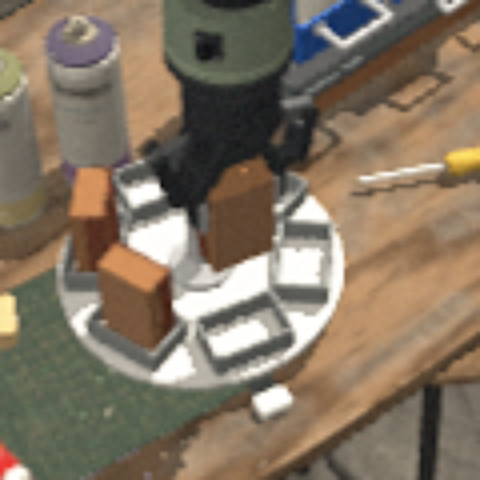

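```bash
cat > k.py <<'E'
from h import *
np.set_printoptions(precision=2,suppress=True)
S=robot.read_state
g=robot.movel([429.5,345.2,110],max_speed=120,guard=10); print(g,S()["eef_pos"],S()["ft_force"])
if not g:
    g=robot.movel([429.5,345.2,76],max_speed=35,guard=8); print(g,S()["eef_pos"],S()["ft_force"])
p=robot.camera("scene"); cv2.imwrite("pics/m7.png",cv2.resize(p["image"][190:290,240:340],(400,400)))
print(S()["time"])
E
python3 k.py
```

```text
False [429.74 345.53 110.61] [-0.56  0.43 -1.06]
True [429.61 345.65  79.93] [-0.38 -0.82 10.65]
19.275
```

```bash
cat > l.py <<'E'
from h import *
np.set_printoptions(precision=2,suppress=True)
S=robot.read_state
robot.open_gripper(); print(S()["finger_gap"],S()["ft_force"])
e=S()["eef_pos"]; robot.movel(e+[0,0,150],max_speed=200)
yp=np.array([.259,.966,0]); yp/=np.linalg.norm(yp); zd=np.array([0,0,-1.]); Rp=np.c_[np.cross(yp,zd),yp,zd]
C=np.array([517.7,321.1,0])
robot.movep(C+[0,0,230],Rp)
p=robot.camera("scene"); cv2.imwrite("pics/m8.png",cv2.resize(p["image"][190:290,240:340],(400,400)))
P=cloud(p); m=(np.hypot(P[...,0]-429.5,P[...,1]-345.3)<40)&(P[...,2]>124)&(P[...,2]<137); q=P[m]; print(len(q),cv2.minAreaRect(q[:,:2].astype(np.float32)),np.median(q[:,2]))
print(S()["time"],S()["qpos"])
E
python3 l.py
```

```text
85.24938271976417 [0.9  0.32 0.61]
142 ((432.6691589355469, 345.1997375488281), (57.74720764160156, 36.074119567871094), 73.7615737915039) 129.62242292099018
21.1 [-0.1   0.62 -0.84  1.62  0.5   1.13  0.24]
```

View pics/m8.png

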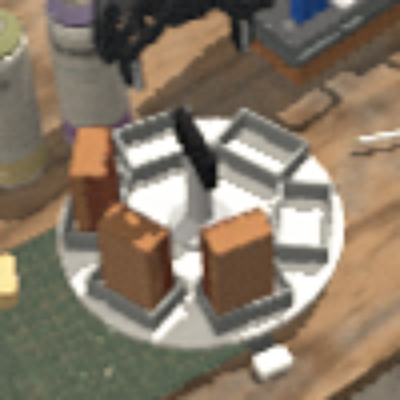

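```bash
cat > m.py <<'E'
from h import *
from scipy.spatial.transform import Rotation as Ro
np.set_printoptions(precision=2,suppress=True)
S=robot.read_state
yp=np.array([.259,.966,0]); yp/=np.linalg.norm(yp); zd=np.array([0,0,-1.]); Rp=np.c_[np.cross(yp,zd),yp,zd]
C=np.array([517.7,321.1,124])
g=robot.movel(C,max_speed=100,guard=10); print(g,S()["eef_pos"])
if g: raise SystemExit
robot.clamp(); s=S(); print(s["finger_gap"],s["ft_force"],s["torque"],s["time"])
for d in range(10,61,10):
    robot.movel(C,Ro.from_euler("z",-d,degrees=True).as_matrix()@Rp,max_speed=20); s=S(); print(d,s["time"],s["ft_force"],s["torque"])
robot.open_gripper(); robot.movel(C+[0,0,110],max_speed=150)
p=robot.camera("scene"); cv2.imwrite("pics/m9.png",cv2.resize(p["image"][190:290,240:340],(400,400)))
P=cloud(p); X,Y,Z=np.moveaxis(P,2,0); m=(abs(Z-158)<6)&(np.hypot(X-517,Y-321)<45); q=P[m]; 
if len(q)>10: print(len(q),cv2.minAreaRect(q[:,:2].astype(np.float32)))
m=((abs(Z-130)<5)&(np.hypot(X-517,Y-321)<125)&(np.hypot(X-517,Y-321)>60)).astype(np.uint8); n,l,st,ce=cv2.connectedComponentsWithStats(m)
for i in range(1,n):
    if st[i,4]>20: b=P[l==i].mean(0); print(b,np.degrees(np.arctan2(b[1]-321.1,b[0]-517.7)))
print(S()["time"],S()["qpos"])
E
python3 m.py
```

```text
False [517.98 321.31 124.61]
12.981780156717846 [ -8.18 -16.3   17.68] [-2.96  1.69  0.02] 22.9667
10 23.2917 [ -9.81 -16.88  17.85] [-3.11  1.81  0.08]
20 23.6167 [-10.53 -18.94  19.13] [-3.37  2.08  0.09]
30 23.9417 [-11.61 -19.32  20.37] [-3.48  2.3  -0.02]
40 24.2667 [-13.43 -20.39  21.43] [-3.63  2.57 -0.11]
50 24.5917 [-14.72 -21.05  22.36] [-3.76  2.89 -0.08]
60 24.9167 [-16.36 -21.67  24.25] [-3.86  3.19 -0.01]
74 ((517.4862670898438, 319.0576171875), (17.38298225402832, 71.85030364990234), 15.704845428466797)
[603.92 297.3  130.22] -15.43215541348293
[579.05 384.11 130.36] 45.764932789745025
[495.16 404.84 129.82] 105.06576309431637
26.5417 [-0.26  0.55 -0.57  1.62  0.33  1.07 -0.67]
```

View pics/m9.png

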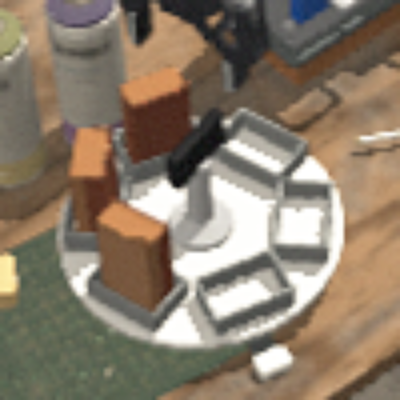

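```bash
cat > n.py <<'E'
from h import *
np.set_printoptions(precision=2,suppress=True)
S=robot.read_state
R0=np.array([[0,1,0],[1,0,0],[0,0,-1.]])
robot.movep([500,100,290],R0); robot.clamp()
robot.movep([522,-55.5,200],R0)
g=robot.movel([522,-55.5,74],max_speed=150,guard=10); print(g,S()["eef_pos"])
if g: raise SystemExit
g=robot.movel([568,-55.5,80],max_speed=30,guard=15); print(g,S()["eef_pos"],S()["ft_force"])
e=S()["eef_pos"]; robot.movel([e[0]-45,e[1],e[2]],max_speed=120); robot.movel([e[0]-45,e[1],230],max_speed=200); robot.movep([480,120,330],R0)
for n in("wrist","side","scene"):
    p=robot.camera(n); P=cloud(p); X,Y,Z=np.moveaxis(P,2,0); cv2.imwrite(f"pics/{n}10.png",p["image"])
    for yc in (68,-55,-180):
        m=(X>560)&(X<586)&(abs(Y-yc)<38)&(Z>85)&(Z<128)&(p["image"].min(-1)>130); q=P[m]
        if len(q)>5: print(n,yc,len(q),np.median(q,0))
a=cv2.imread('pics/side10.png')[140:290,250:400]; b=cv2.imread('pics/scene10.png')[120:280,230:440]
cv2.imwrite("pics/m10.png",np.hstack([cv2.resize(a,(390,390)),cv2.resize(b,(410,390))])); print(S()["time"])
E
python3 n.py
```

```text
False [522.55 -55.29  74.81]
True [545.1  -55.56  76.52] [-3.44  0.04  1.86]
wrist 68 333 [577.36  71.44 120.24]
wrist -55 179 [565.32 -35.69  98.01]
side 68 34 [574.17  59.96 120.17]
side -55 39 [565.26 -60.63 100.73]
side -180 46 [ 576.21 -181.41  118.13]
scene 68 30 [577.44  69.08 120.71]
scene -55 43 [568.58 -49.73 100.21]
scene -180 24 [ 579.93 -175.56  120.73]
33.2833
```

View pics/m10.png

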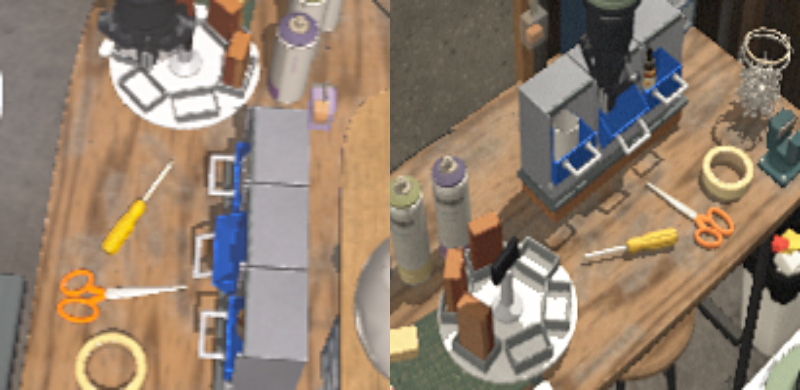

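```bash
cat > o.py <<'E'
from h import *
np.set_printoptions(precision=2,suppress=True)
S=robot.read_state
R0=np.array([[0,1,0],[1,0,0],[0,0,-1.]])
a=np.radians(76); z=np.array([np.cos(a),0,-np.sin(a)]); y=np.array([0,1.,0]); R=np.c_[np.cross(y,z),y,z]
A=np.array([560,-55.5,110.])
robot.movep(A-110*z,R)
g=robot.movel(A,max_speed=120,guard=10); print(g,S()["eef_pos"])
if g: raise SystemExit
for x in (570,580,590,596,601,605):
    g=robot.movel([x,-55.5,110],max_speed=30,guard=15); print(x,g,S()["eef_pos"],S()["ft_force"])
    if g: break
e=S()["eef_pos"]; robot.movel(e-[3,0,0],max_speed=60); robot.movel(e-[3,0,0]-110*z,max_speed=200); robot.movep([480,120,330],R0)
for n in("wrist","side","scene"):
    p=robot.camera(n); P=cloud(p); X,Y,Z=np.moveaxis(P,2,0); cv2.imwrite(f"pics/{n}11.png",p["image"])
    for yc in (68,-55,-180):
        m=(X>560)&(X<586)&(abs(Y-yc)<38)&(Z>85)&(Z<128)&(p["image"].min(-1)>130); q=P[m]
        if len(q)>5: print(n,yc,len(q),np.median(q,0))
a=cv2.imread('pics/side11.png')[140:290,250:400]; b=cv2.imread('pics/scene11.png')[120:280,230:440]
cv2.imwrite("pics/m11.png",np.hstack([cv2.resize(a,(390,390)),cv2.resize(b,(410,390))])); print(S()["time"])
E
python3 o.py
```

```text
False [560.2  -55.48 110.59]
570 False [570.04 -55.49 109.99] [-0.62  1.12 -0.12]
580 False [580.13 -55.45 109.95] [ 0.14  0.04 -0.56]
590 False [590.26 -55.44 110.02] [ 0.08 -0.41  0.11]
596 False [596.27 -55.48 110.02] [-0.68  0.    0.99]
601 False [600.84 -55.51 109.84] [-5.09 -0.13  1.81]
605 True [600.78 -55.8  108.31] [-5.45  0.52  2.84]
wrist 68 336 [577.45  70.97 120.1 ]
wrist -55 84 [578.8  -28.54 120.5 ]
side 68 34 [574.17  61.69 120.35]
side -55 39 [575.23 -58.14 121.58]
side -180 45 [ 576.33 -183.11  118.55]
scene 68 33 [578.58  73.13 119.2 ]
scene -55 27 [578.89 -55.01 119.54]
scene -180 26 [ 579.48 -180.8   120.85]
40.8167
```

```bash
cat > q.py <<'E'
from h import *
np.set_printoptions(precision=2,suppress=True)
S=robot.read_state
R0=np.array([[0,1,0],[1,0,0],[0,0,-1.]])
robot.movep([535,-55.5,190],R0)
g=robot.movel([535,-55.5,100],max_speed=150,guard=10); print(g,S()["eef_pos"])
if g: raise SystemExit
for k in range(2):
    g=robot.movel([568,-55.5,100],max_speed=25,guard=20); print(g,S()["eef_pos"],S()["ft_force"])
e=S()["eef_pos"]; robot.movel(e-[30,0,0],max_speed=100); robot.movel(e+[-30,0,130],max_speed=200); robot.movep([480,120,330],R0)
for n in("wrist","side","scene"):
    p=robot.camera(n); P=cloud(p); X,Y,Z=np.moveaxis(P,2,0); cv2.imwrite(f"pics/{n}12.png",p["image"])
    for yc in (68,-55,-180):
        m=(X>560)&(X<586)&(abs(Y-yc)<38)&(Z>85)&(Z<128)&(p["image"].min(-1)>130); q=P[m]
        if len(q)>5: print(n,yc,len(q),np.median(q,0))
a=cv2.imread('pics/side12.png')[140:290,250:400]; b=cv2.imread('pics/scene12.png')[120:280,230:440]
cv2.imwrite("pics/m12.png",np.hstack([cv2.resize(a,(390,390)),cv2.resize(b,(410,390))])); print(S()["time"])
E
python3 q.py
```

```text
False [535.56 -55.07 100.96]
True [558.85 -55.56  99.18] [-1.72  0.32  1.75]
True [558.75 -55.63  98.55] [-3.02 -0.42  2.08]
wrist 68 331 [577.35  71.47 120.05]
wrist -55 81 [578.66 -29.36 120.29]
side 68 34 [574.17  59.64 118.87]
side -55 39 [575.22 -58.44 118.15]
side -180 46 [ 576.21 -182.94  119.01]
scene 68 31 [578.2   68.28 119.68]
scene -55 30 [579.59 -50.79 119.66]
scene -180 25 [ 578.58 -178.77  121.34]
45.9333
```

View pics/m12.png

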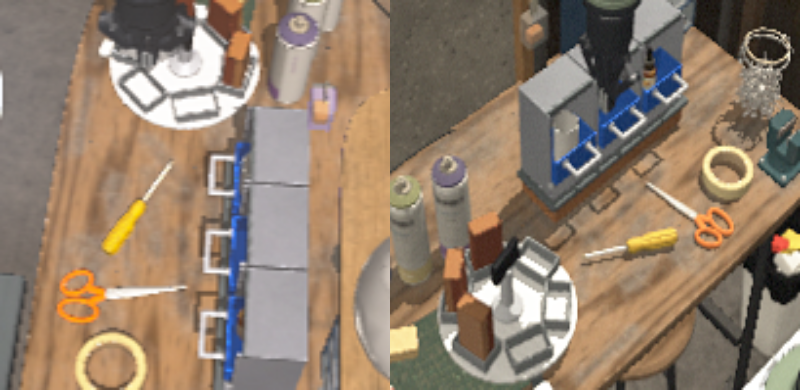

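The picture shows all three bins shut (their pull bars line up), the three blocks standing in the caddy after one click, and the tools, tape and jar where they were. I'm handing the job in.

```bash
python3 -c "
from workcell import robot
print(robot.finish_job())"
```

```text
the job is handed in; nothing more can be done
None
```

The job is handed in: the block stands in the pocket that was at the white mark, the caddy is turned one click clockwise, and all three bins are shut with nothing else seen to have moved, at about 46 s of the 72 s allowed; no verdict was returned.

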